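# Take the tail cap off the thick flashlight, whichever way it unscrews

### The arm

A 7-joint arm with a two-finger parallel gripper is mounted at the origin on the work surface. World frame = base frame: x ahead of the robot, y to its left, z up, the work surface at z = 0. Lengths are in m, angles in rad, forces in N, time in s.
With the tool pointing down it reaches from about 0.35 to 0.9 m from the base axis. Payload 7.2 kg.
Tool frame: the origin (TCP) lies midway between the tips of the shut fingers; the grasp point (between the pads) lies 19 mm behind it (tcp_to_grasp is the distance from the TCP to the grasp point, in m); z points along the fingers, y is the direction in which the jaws open and shut (so a half turn about z gives the same grasp; the last joint's range is limited). The gripper opens to 88 mm and grips with 3 to 60 N. Pads are 20 mm wide; open, the fingers measure 115 mm over their backs; the gripper's body (75 mm by 178 mm) begins 61 mm behind the grasp point.
Start: joints at [1.257, 0.411, -0.013, 1.596, 0.006, 1.134, -0.082], TCP at [0.152, -0.606, 0.223] pointing down, gripper open.
Joint ranges: [-2.95, 2.95], [-0.29, 1.99], [-1.47, 1.44], [0.14, 2.54], [-1.03, 4.17], [0.13, 1.85], [-2.86, 2.86]. Speed limits (rad/s): [2.39, 2.39, 3.01, 3.01, 3.14, 3.14, 3.14].

### API

Orientations are given as a unit quaternion [x, y, z, w].
In Python, from rig import * gives the robot as it stands. Calls block until the motion is done:
- move_ptp(position, orientation): joint-space move of the TCP to a pose.
- move_l(position, rate=0.15, frame=None, max_force=None): straight line of the TCP; frame=None keeps the orientation; rate is the mean speed in m/s. With max_force (N) it stops when the force on the tool has changed by that much, and returns True; else False.
- move_j(angles): joint-space move.
- set_gripper(opening, grasp_force=None): finger opening in m; grasp_force is the grip in N (None keeps the last); returns when the fingers have stopped.
- wait(seconds).
- solve_ik(position, orientation): joint angles nearest the present ones, or None.
- capture(name): name is "scene" or "side" or "wrist"; returns a dict with "frame" (384x512x3 uint8, red, green, blue), "camera_matrix" (3x3 intrinsics, pixels), "D" ([k1, k2, p1, p2, k3] as OpenCV has them; the pictures are not rectified), "xyz" and "attitude" of the camera in the world. Camera axes: x right, y down, z forward; pixel columns grow to the right and rows downward; lengths in m; the calibration is good to about 2 mm. A picture is of the moment at which its call begins. There is no depth.
A pose or a line that the arm cannot do raises Unreachable and nothing moves.
- hand_in(): hands the job in, once; it reports no verdict.
Trained networks look in a picture, given as the dict that the camera call returned (one of the last four; its "shot" number tells which), for a name from the list of things; names that differ only in an ending like _2 or _b are one class to them, and where a whole thing is asked for, a point or a joint stands for the part that bears it (a point fixed in the world has none). Each returns a list of dicts, best first, with "score" (0 to 1); they miss things now and then, are a little off and sometimes report something else, mostly with a low value. They report only what shows in the picture. A call takes as long as a camera call. They do not tell look-alikes from the thing itself.
- cut_out(name, picture): "region" (384x512 bool, what is visible of it).
- tip_of(name, picture): "xyz" ([x, y, z] in m, in the coordinates of the camera as it stood for that picture, good to about 4 mm: a listed point, or the origin of a listed thing).
Readings, each from a call of its own:
- current_time(): time.
- current_joint_positions(): joint angles.
- current_joint_vel(): joint speeds.
- current_joint_torque(): joint torques, N m.
- current_position(): TCP position.
- current_orientation(): TCP orientation.
- current_force(): force on the tool from outside, world axes, zero at the start.
- current_moment(): the same for the moment, N m.
- current_grip_width(): finger opening in m.
Only numpy, scipy, OpenCV 4.12 (cv2) and the standard library are available. Lean on these libraries where they do the work, as an engineer would, in place of code of your own. Each camera call takes 0.05 s, during which the arm holds its last target. There are 200 camera calls.

### The job

Take the tail cap off the thicker of the two flashlights standing head-down on the oak ledge, so that I can clean the contact under it: nobody remembers whether its quarter-turn thread is left- or right-hand, so try turning the cap one way and, if it comes up against a stop, turn it the other way until it is free. Lift it off and finish while still gripping it, held still straight above the flashlight, opening down, with a good 6 cm of air between the cap and the flashlight. Leave everything else where it is.

Things in the scene. Friction and masses are not known exactly. Their poses are not given: they have to be found in the camera images.
- cap_center (a point): Tail cap of the thicker flashlight, loose: black, knurled, round, 45 mm across, 30 mm high, about 60 g, upper 12 mm solid, open underneath, sitting on the flashlight's upper end. The point is its centre, 15 mm below its top and 15 mm above its lower rim; z up along the screw axis. Grip it across its sides from above with 20 to 30 N.
- thread (a point): Centre of the thick flashlight's shoulder, where the cap's lower rim sits. Turning the cap about 75 degrees (68 to 110) the right way from its start frees it to lift straight up; the wrong way it meets a firm stop after 12 to 27, and fingers then slip round it. The right way differs between starts, unseen. It turns easily; until free it lifts only 2 mm.
- flash: The thicker flashlight, black aluminium, fixed upright, head down, in a steel ring on the ledge. Origin at the centre of its lower end, z up. Head 56 mm across, barrel 41 mm, 130 mm high to the shoulder (45 mm across); above it a metal stub with two wings stands 17 mm high inside the cap. 160 mm high with the cap on.
- slim: The slimmer flashlight, black, fixed head down in a steel ring on the ledge; barrel 25 mm, head 38 mm across, 134 mm high. Origin at the centre of its lower end. To be left alone. It and the thick one swap places between starts.
- ledge: Oak ledge fixed to the worktop, 130 mm (x) by 310 mm (y), top 25 mm above the worktop, with a 12 mm high lip along its +x edge; it carries both flashlights, 180 mm apart, and the cup between them. Origin at the centre of its underside.
- cup: Grey plastic cup, 68 mm across, 80 mm high, loose on the ledge between the flashlights. Origin at the centre of its underside.
- carabiner_a: Aluminium carabiner lying flat, about 80 by 50 mm, 10 mm thick; origin at its middle underneath.
- carabiner_b: A second carabiner like the first.
- headlamp: Orange headlamp, body 45 by 65 by 40 mm, black band behind it; origin under the middle of the lamp body.
- battery_a: Steel-coloured round battery standing upright, 33 mm across, 61 mm high; origin at the centre of its underside.
- screwdriver: Screwdriver with a black handle, lying on the worktop; origin underneath.
There are look-alikes about, which are no part of the job. What is shaped like the part that bears cap_center but purple is not meant.

How it is judged:
By the outcome, as a careful person would: the job done as asked, in the order asked, and still so for the second after the job is handed in, while the arm keeps its last pose, push and grip.
It also fails if it takes over 48 s, if anything falls off the work surface, if the arm or the gripper's body presses on something with over 40 N, if the wrist force passes 120 N, or if a joint passes its speed limit or range.

## Working session

There is one attempt and no reset: what is moved stays moved. The work goes in short steps, each a Python script; the robot and the scene stay as the last script left them, time stands still between calls to the robot, and variables do not carry over. Pictures are saved under pics/ and viewed, about 8 in all and at most 12, crops included, and the job is handed in when it is done.

```bash
mkdir -p pics
cat > h.py <<'E'
from rig import *
import numpy as np, cv2
from scipy.spatial.transform import Rotation as R
def Rc(p):
    a=np.array(p["attitude"],float)
    return a if a.shape==(3,3) else R.from_quat(a).as_matrix()
def w(p,x): return Rc(p)@np.array(x)+np.array(p["xyz"])
def save(p,n): cv2.imwrite(f"pics/{n}.png",p["frame"][:,:,::-1])
E
python3 - <<'E'
from h import *
np.set_printoptions(precision=3,suppress=True)
ps=[]
for c in("scene","side"):
    p=capture(c);ps.append(p["frame"]); print(c,p["xyz"],p["attitude"])
    for n in("cap_center","flash","slim","cup","thread","ledge"):
        for d in tip_of(n,p)[:3]: print(n,round(d["score"],2),w(p,d["xyz"]))
im=np.vstack(ps)[:,:,::-1]
cv2.imwrite("pics/a.png",cv2.resize(im,(400,600)))
cv2.imwrite("pics/s.png",ps[0][:,:,::-1]);cv2.imwrite("pics/d.png",ps[1][:,:,::-1])
print(current_time(),current_orientation())
E
```

```text
scene [ 1.059 -0.059  1.019] [ 0.71   0.657 -0.169 -0.186]
cap_center 0.84 [0.553 0.016 0.168]
cap_center 0.69 [0.506 0.154 0.014]
cap_center 0.69 [ 0.628 -0.473 -0.002]
flash 0.63 [0.555 0.016 0.021]
slim 0.91 [ 0.529 -0.154  0.023]
thread 0.93 [0.55  0.018 0.154]
thread 0.44 [0.557 0.492 0.001]
ledge 0.64 [ 0.538 -0.069  0.004]
ledge 0.6 [0.553 0.019 0.168]
side [ 0.155 -0.6    0.941] [ 0.896 -0.27   0.108 -0.336]
cap_center 0.78 [0.507 0.153 0.014]
flash 0.62 [0.552 0.018 0.03 ]
flash 0.45 [ 0.537 -0.067 -0.002]
slim 0.87 [ 0.526 -0.156  0.022]
cup 0.94 [ 0.545 -0.079  0.027]
thread 0.96 [0.549 0.017 0.158]
ledge 0.59 [ 0.534 -0.068  0.001]
0.7 [0.992 0.123 0.    0.   ]
```

View pics/s.png

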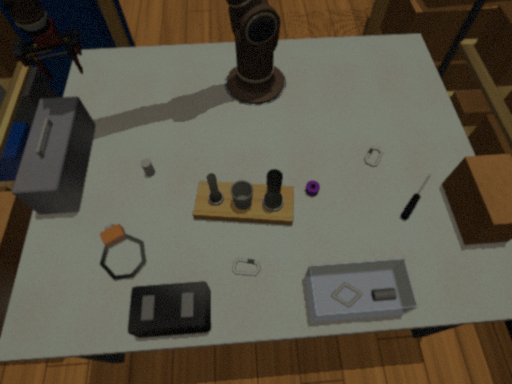

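View pics/d.png

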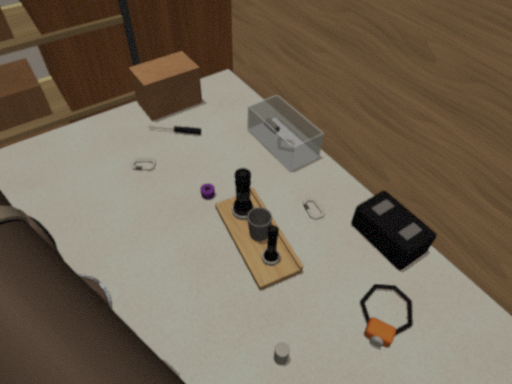

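The thick flashlight with its black cap is at scene pixel (273,190) and side pixel (242,190). It's on the +y end of the ledge, at about (0.551, 0.017). The purple look-alike lies at scene pixel (312,187). The heights match: cap centre at 0.168 against 0.170 expected. Next I move above it with joint 7 near the middle of its range and look from close by.

```bash
cat >> h.py <<'E'
def down(yaw): return (R.from_euler('z',yaw)*R.from_quat([1,0,0,0])).as_quat()
np.set_printoptions(precision=4,suppress=True)
E
python3 - <<'E'
from h import *
best=None
for y in np.radians(np.arange(-180,180,15)):
    q=solve_ik([0.551,0.017,0.30],down(y))
    if q is not None and (best is None or abs(q[6])<abs(best[1][6])): best=(y,q)
print(best)
move_ptp([0.551,0.017,0.30],down(best[0]))
print(current_time(),current_joint_positions(),current_position())
p=capture("wrist"); save(p,"w1"); print(p["xyz"],p["attitude"])
for n in("cap_center","thread"):
    for d in tip_of(n,p)[:2]: print(n,d["score"],w(p,d["xyz"]))
print(current_time(), current_moment(), current_force())
E
```

```text
(np.float64(1.8325957145940461), array([ 0.5146,  0.3301, -0.8135,  1.6285,  0.2477,  1.2903, -0.0793]))
3.3333 [ 0.5156  0.3304 -0.8124  1.6285  0.2478  1.2903 -0.0793] [0.5511 0.0157 0.2998]
[0.5313 0.0934 0.4625] [0.9809 0.1278 0.0188 0.1452]
cap_center 0.72 [0.509  0.1507 0.0183]
cap_center 0.59 [0.5541 0.0211 0.17  ]
3.4833 [-0.0221 -0.1056 -0.0068] [-0.3131 -0.3788 -0.2956]
```

View pics/w1.png

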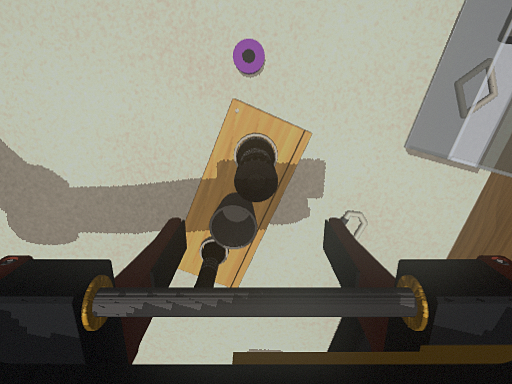

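The wrist view shows the black cap top at about pixel (256,182), with the cup below it and the purple decoy at (249,56). I'll refine the cap position by fitting its outline.

Run:
```python
from h import *
p=capture("wrist"); K=np.array(p["camera_matrix"]);D=np.array(p["D"]);Rw=Rc(p)
r=cut_out("cap_center",p)
def proj(c,z,rad):
    a=np.linspace(0,2*np.pi,60); P=np.c_[c[0]+rad*np.cos(a),c[1]+rad*np.sin(a),0*a+z]
    return cv2.projectPoints((P-p["xyz"])@Rw,np.zeros(3),np.zeros(3),K,D)[0].reshape(-1,2)
from scipy.optimize import minimize
for d in r[:3]:
    m=d["region"]; ys,xs=np.nonzero(m); print(d["score"],m.sum(),xs.min(),xs.max(),ys.min(),ys.max())
    if not(150<ys.mean()<230): continue
    def cost(c):
        h=cv2.convexHull(np.r_[proj(c,.155,.0225),proj(c,.185,.0225)].astype(np.float32))
        s=np.zeros(m.shape,np.uint8); cv2.fillConvexPoly(s,np.round(h*16).astype(np.int32),1,shift=4)
        return (s.astype(bool)^m).sum()
    o=minimize(cost,[.552,.018],method="Nelder-Mead",options=dict(initial_simplex=[[.552,.018],[.558,.018],[.552,.024]])); print(o.x,o.fun)
    im=p["frame"][:,:,::-1].copy()
    for z in(.155,.185): cv2.polylines(im,[proj(o.x,z,.0225).astype(np.int32)],True,(0,255,0))
    cv2.imwrite("pics/w2.png",cv2.resize(im[120:240,180:330],None,fx=4,fy=4))
```

```text
0.98 818 233 263 40 73
0.87 1563 234 277 156 201
[0.5527 0.0188] 127.0
```

View pics/w2.png

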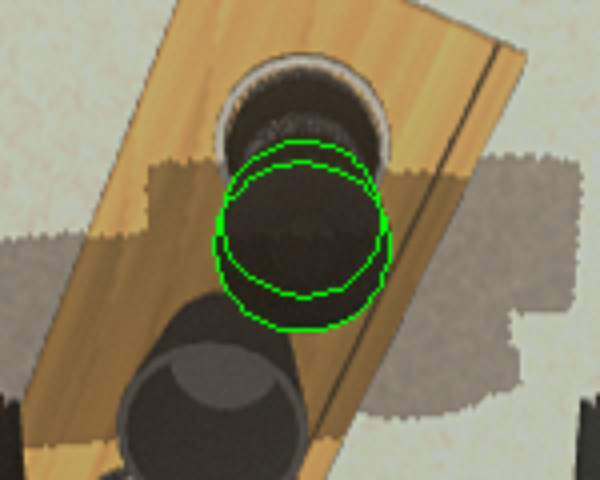

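The cap outline fits at (0.5527, 0.0188), which agrees with the earlier estimates to within 2 mm. I'll descend and grip high enough that the pads stay clear of the shoulder.

Run:
```python
from h import *
o=down(np.radians(105))
print(move_l([.5527,.0188,.22],0.15,frame=o))
print(move_l([.5527,.0188,.161],0.06,max_force=8), current_position(),current_force())
set_gripper(0.052,25); print("f52",current_force(),current_grip_width())
set_gripper(0.0,25); print(current_grip_width(),current_force(),current_moment(),current_position(),current_joint_positions(),current_time())
```

```text
False
False [0.553  0.0189 0.1614] [ 0.5002 -0.095  -0.076 ]
f52 [0.0447 1.204  0.2842] 0.052234756315979375
0.04419757154455046 [-0.2485  0.0464  0.4139] [-0.0476 -0.0838 -0.0225] [0.5527 0.0188 0.161 ] [ 0.4564  0.4609 -0.761   1.8057  0.3677  1.022  -0.1863] 6.425
```

Grip width is 44 mm with almost no side force, so the grasp is centred. Now I turn joint 7 in small steps and watch the moment.

```bash
cat >> h.py <<'E'
def turn(deg,step,lim=0.25):
    "turn joint 7 in steps; stop when the moment about z has changed by lim"
    q=np.array(current_joint_positions()); m0=current_moment()[2]; q0=q[6]
    for a in np.arange(step,deg+np.sign(deg)*.1,step):
        q[6]=q0+np.radians(a); move_j(q); m=current_moment()[2]-m0
        print(round(a),round(m,3),end=" | ")
        if abs(m)>lim: print("STOP"); return a
    print(); return deg
E
python3 - <<'E'
from h import *
a=turn(40,5)
print(a,current_time(),current_position(),current_force(),current_moment(),current_grip_width(),current_joint_positions())
E
```

```text
5 0.009 | 10 0.015 | 15 -0.001 | 20 -0.041 | 25 -0.195 | 30 -0.324 | STOP
30.0 7.925 [0.5517 0.0183 0.1608] [-4.3597 -3.3749  3.6888] [-0.9023  0.8868 -0.3469] 0.04415895094380018 [ 0.4567  0.4606 -0.7607  1.8064  0.3673  1.0237  0.3311]
```

The moment rises steadily from about 20°, reaching 0.32 Nm at 30°. That is the stop, so I go the other way.

Run:
```python
from h import *
a=turn(-110,-10,0.6)
print(a,current_time(),current_position(),current_force(),current_moment(),current_grip_width(),current_joint_positions())
```

```text
-10 0.347 | -20 0.301 | -30 0.248 | -40 0.275 | -50 0.329 | -60 0.303 | -70 0.284 | -80 0.282 | -90 0.334 | -100 0.296 | -110 0.291 | 
-110 11.1333 [0.5519 0.0183 0.1609] [1.0084 4.7539 1.9754] [ 0.9971 -0.1474 -0.0554] 0.044562276883996374 [ 0.4567  0.4606 -0.7606  1.8062  0.3675  1.0234 -1.5805]
```

Run:
```python
from h import *
q=np.array(current_joint_positions())
for k in range(5):
    p=np.array(current_position()); z=p[2]
    hit=move_l(p+[0,0,.010],0.02,max_force=8)
    print(k,hit,current_position(),current_force(),current_grip_width())
    if not hit: break
    move_l(p,0.03); turn(-8,-8,0.6)
print(current_time(),current_joint_positions())
p=capture("side"); cv2.imwrite("pics/l.png",cv2.resize(p["frame"][140:290,170:330,::-1],None,fx=4,fy=4))
```

```text
0 False [0.5519 0.0179 0.171 ] [0.0263 2.5644 0.388 ] 0.04423658320146683
11.7833 [ 0.4623  0.4495 -0.7662  1.7952  0.3571  1.0433 -1.5792]
```

View pics/l.png

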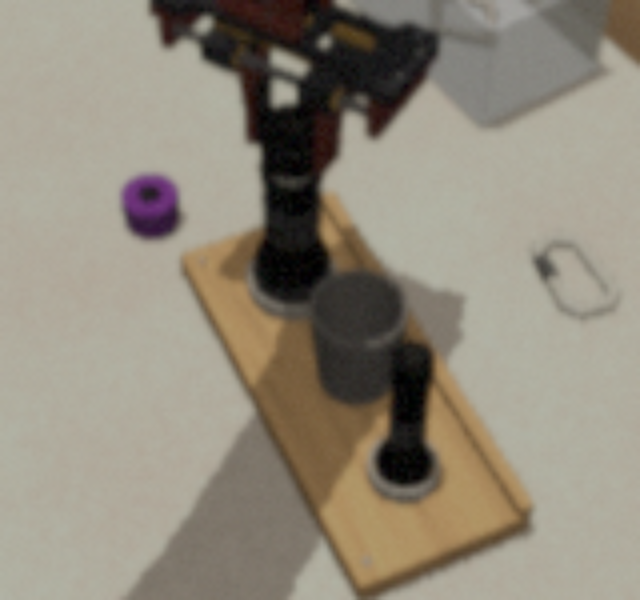

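The cap rose 10 mm with no resistance, and a light metal ring shows at crop pixel (290,180), so it is free. I lift to about 8 cm above the stub, which puts the rim about 10 cm above the shoulder.

Run:
```python
from h import *
x,y,_=current_position()
print(move_l([x,y,.20],0.05,max_force=10),current_force())
move_l([.5525,.0185,.260],0.08); wait(0.7)
print(current_time(),current_position(),current_orientation(),current_force(),current_grip_width(),abs(np.array(current_joint_vel())).max())
p=capture("side"); cv2.imwrite("pics/m.png",cv2.resize(p["frame"][120:270,170:330,::-1],None,fx=4,fy=4))
```

```text
False [-0.1651 -0.0412 -0.1863]
14.1667 [0.5525 0.0185 0.26  ] [ 0.977   0.2132 -0.0011  0.0002] [-0.2853 -0.3961 -0.5856] 0.044404471084862125 0.0022445054240787703
```

View pics/m.png

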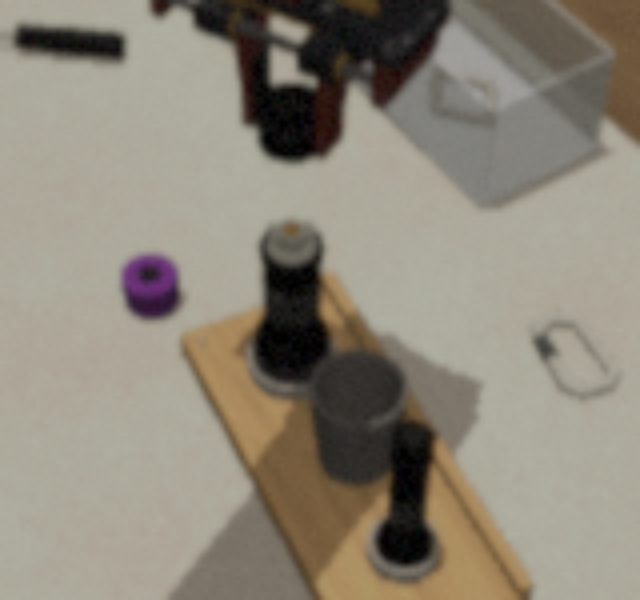

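The stub and its contact are bare at crop pixel (292,243). The cap hangs in the fingers at (292,125), directly above it with clear air between, and nothing else has moved.

```bash
python3 -c "
from rig import *
hand_in()"
```

```text
the job is handed in; nothing more can be done
```

The tail cap is off the thicker flashlight, and the arm is holding it still, opening down, straight above the bare contact.

- **Turning:** I gripped the cap with 25 N. Turning joint 7 the positive way met a stop, with the moment rising from about 20° to 0.32 Nm at 30°. I then turned it 110° back the other way, and it lifted off without resistance.
- **Last checks:** The grip width is 44.4 mm, the tool is at (0.5525, 0.0185, 0.260) and the arm is at rest. By calculation the rim is about 8 cm above the stub and 10 cm above the shoulder. The job took about 14 s of robot time.
- **Surroundings:** In the last side picture the cup, the slim flashlight and the purple look-alike stand where they were.
- **Disagreements:** One top-scoring detection in the wrist picture was the purple look-alike, which I ruled out by its colour and position. Otherwise no check failed or disagreed.

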